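Dock a circuit board in the sprung test jig and start the test

ROBOT

A 6-joint arm with a two-finger parallel gripper is mounted at the origin on the work surface. World frame = base frame: x ahead of the robot, y to its left, z up, the work surface at z = 0. Lengths are in mm, angles in rad, forces in N, time in s.
With the tool pointing down it reaches from about 275 to 750 mm from the base axis. Payload 10.2 kg.
Tool frame: the origin (TCP) lies between the finger pads; the fingertips stand 11 mm ahead of it and the grasp point (between the pads) lies 8 mm behind it (ctrl.nose_length is the distance from the TCP to the fingertips, in mm); x points along the fingers, y is the direction in which the jaws open and shut, and the axes are right-handed (so a half turn about x gives the same grasp; the last joint's range is limited). The gripper opens to 85 mm and grips with 20 to 120 N. Pads are 22 mm wide; open, the fingers measure 114 mm over their backs; the gripper's body (76 mm by 85 mm) begins 54 mm behind the grasp point. The pads swing forward as they close: fully open they stand 13 mm farther back than shut.
Start: joints at [1.058, 0.313, 1.498, -0, 1.331, -0.223], TCP at [150.037, 503.11, 242.294] pointing down, gripper open.
Joint ranges: [-2.94, 2.94], [-0.97, 2.17], [0.19, 2.56], [-1.23, 4.37], [0.02, 3.11], [-2.88, 2.88]. Speed limits (rad/s): [2.39, 2.39, 3.01, 3.14, 3.14, 3.14].

INTERFACE

Orientations are given as a unit quaternion [w, x, y, z].
In Python, from rig import ctrl, capture, ticket gives the robot as it stands.
- The arm moves only by the tool step_arm, never from a script. Its argument "commands" is a list of rows, each a list of 2 entries, a list of its own where there are three numbers: the shift along the world's x, y, z normalised to -1 to 1, where 1 is 0.04 m, then the turn about the world's z normalised to -1 to 1, where 1 is 180 degrees. A call has 1 to 5 rows; each row shifts and turns the commanded pose from where the row before left it; what a row does not reach is not made up. A row lasts 1/10 s, in which the tool goes at most 50 mm and 8.59 degrees, less where a joint would pass 70% of its speed; a pose out of reach is approached as far as the arm can. A call with a number of a shift or a turn outside -1 to 1 is refused whole. A call with a gripper value outside its range is refused whole. "gripper" is the closure, from -1 (fully open) to 1 (shut), so that 0 is half open, set as the call begins (left out, the last holds). The fingers move at their own pace and stop on an object; "force" is the grip in N (left out, the last holds). Time passes only in rows, so rows that do not move let the fingers close. It gives the time, the measured TCP pose, the force and the opening at its end, in the units of the state.
- ctrl.sense(): the state, without advancing time (a new reading comes with each control period).
- capture(name): name is "scene" or "top"; returns a dict with "image" (480x640x3 uint8, blue, green, red), "fov_y" (degrees; the focal length in pixels is half the picture's height over the tangent of half this angle, whatever the lens; pixels are square), "cx", "cy" (the principal point, pixels), "origin" and "orientation" of the camera in the world. Camera axes: x right, y down, z forward; pixel columns grow to the right and rows downward; lengths in mm; the calibration is good to about 2 mm. A picture is of the moment at which its call begins. There is no depth.
- ticket.finish_job(): hands the job in, once; it reports no verdict.
The state is a dict: "time_s": time; "joints": joint angles; "dq": joint speeds; "tau": joint torques, N m; "eef_pos": TCP position; "ee_rot": TCP orientation; "force": force on the tool from outside, world axes, zero at the start; "wrist_torque": the same for the moment, N m; "grip_width": opening from 0.0 (shut) to 1.0 (fully open).
Only numpy, scipy, OpenCV 4.12 (cv2) and the standard library are available. Lean on these libraries where they do the work, as an engineer would, in place of code of your own. Each camera call takes 0.05 s, during which the arm holds its last target.

TASK

Dock the circuit board for its test: with the fingertips, push the test jig's spring-loaded sled away from its open end by the upright push plate until it has gone past the stop pin, then let it go so that it springs back and is caught by the pin at mid position. Only then press the round button on the separate start box fully down and let it go. Grasp, lift or carry nothing, do not touch the board that rides on the sled, and leave the start box and the other things on the desk where they are.

Things in the scene. Friction and masses are not known exactly. Their poses are not given: they have to be found in the camera images.
- jig: Test jig fixed to the desk: grey base plate 300 (x) x 150 (y) x 15 mm, origin at the centre of its underside. Its level x axis is the way the sled is pushed; open front end at -x, y left, z up. Guide rails at y = +-64 mm, x = -100 to 120 mm, top 27 mm above the desk; rear stop and connector block at x = 91 to 147 mm, 37 mm high; pin bracket at x = 0, y = 37 to 67 mm, 62 mm high.
- sled (a joint): Travel of the aluminium sled (plate 120 x 104 x 10 mm) along the jig's +x, m: 0 = fully out (start), 0.060 = rear stop. Its spring pushes back with 2.4 N at 0, 6 N at 0.060, plus 20 N per m/s and up to 3 N while the pin climbs the ramp (0.004 to 0.028). Pushed beyond 0.034 and let go, it returns by itself at about 0.2 m/s and is held at about 0.0295 (mid position); let go before 0.026 it returns to 0.
- push_face (a point): Centre line of the front face (looks to -x) of the sled's upright push plate, the face to push on; 46 mm above the desk, moves with the sled (98 mm to -x of the jig's origin at sled = 0). Axes as the jig's. Plate 70 mm wide (y), 8 mm thick, top edge 68 mm above the desk. In front of it the flat base plate (top 15 mm above the desk) reaches 52 mm farther, then bare desk.
- stop_pin (a joint): Height of the sprung vertical stop pin (6 mm steel pin, black knob whose top is 74 mm above the desk) in the bracket on the jig's left, m: 0 = down (at the start, and when it has caught the sled); the sled's ramp lifts it about 0.005, then it drops behind the sled's tooth. Not to be handled.
- nest (a point): Centre of the floor of the nest on the sled, where the board lies, 26 mm above the desk; it moves with the sled. Axes as the jig's. Black lips 6 mm high surround it.
- board: Tan circuit board 100 x 70 x 4 mm, parts on it up to 16 mm above its underside, lying loose in the sled's nest. Origin: centre of its underside. Not to be touched.
- start_box: Start box: loose grey box 85 x 85 x 40 mm, 0.6 kg, standing free on the desk to the left or right of the jig, with one round white button in a black collar in the middle of its top. Origin: centre of its underside.
- start_button_top (a point): Centre of the top of the round button (32 mm diameter) on the start box, 62 mm above the desk when not pressed; it moves with the button. z up.
- start_button (a joint): How far the button is pressed, in m: 0 = up, 0.006 = fully down; it springs back. Fully down takes about 5 N straight down.
- mug: White mug, 76 mm wide, 90 mm high, a handle on its side. Loose bystander. Origin: centre of its underside.
- jar: Clear jar with black cap, 56 mm diameter, 75 mm high. Loose bystander. Origin: centre of its underside.
- screwdriver: Screwdriver 180 mm long lying on the desk, along its own x. Loose bystander.
- tape: Roll of paper tape, 68 mm diameter, 19 mm high, lying flat. Loose bystander. Origin: centre of its underside.
- spare_board: Tan circuit board 80 x 60 x 4 mm lying on the desk. Loose bystander. Origin: centre of its underside.

How it is judged (in metres and radians):
On the way, in this order (a step that is already met when the one before it is completed fails the run):
1. the sled has been pushed in against its spring, towards the stop pin (value of joint sled above 0.015 m), for 0.02 s.
2. the sled has been let go, has sprung back and is caught by the pin at mid position (value of joint sled between 0.027 and 0.033 m and value of joint stop_pin below 0.003 m and contact force between the fingers and anything else below 0.2 N), for 0.2 s.
3. the start button is pressed down with the sled latched (value of joint start_button above 0.004 m and value of joint sled between 0.027 and 0.033 m and value of joint stop_pin below 0.003 m), for 0.05 s.
At the end, for the whole second after the job is handed in: The sled is held by the pin at mid position (0.027 to 0.033 m) with the pin down (below 0.003 m), the board still lies in the nest (within 8 mm of its centre, within 4 mm of its floor), the button is up again (below 0.0015 m) and the start box stands flat and at rest (value of joint sled between 0.027 and 0.033 m and value of joint stop_pin below 0.003 m and z of board in the frame of nest below 0.004 m and horizontal distance between board and nest below 0.008 m and value of joint start_button below 0.0015 m and angle between start_box's own z axis and vertical below 0.05 rad and linear speed of each of start_box, board below 0.01 m/s); the robot touches nothing.
It fails at once if the start button was pressed while the sled was not at mid position (value of joint start_button above 0.003 m and (value of joint sled below 0.026 m or value of joint sled above 0.034 m)).
It fails at once if the board was touched or lifted out of the nest (contact force between the fingers and board above 1 N or z of board in the frame of nest above 0.01 m).
It fails at once if the start box was lifted, or shoved more than 25 mm (height (world z) of start_box above 0.01 m or distance of start_box from where it was at the start of the episode above 0.025 m).
It fails at once if another thing on the desk (mug, jar, screwdriver, tape, spare board) was moved more than 25 mm or tipped over (distance of any of mug, jar, screwdriver, tape, spare_board from where it was at the start of the episode above 0.025 m or angle between any of mug, jar's own z axis and vertical above 0.5 rad).
It also fails if it takes over 40 s, if anything falls off the work surface, if the arm or the gripper's body presses on something with over 40 N, if the wrist force passes 120 N, or if a joint passes its speed limit or range.

## Working session

There is one attempt and no reset: what is moved stays moved. The work goes in short steps, Python scripts to look and compute and a tool call to move; the robot and the scene stay as the last step left them, time stands still between calls to the robot, and variables do not carry over. Pictures are saved under pics/ and viewed, and the job is handed in when it is done.

Besides the shell and the picture viewer there is one more tool, called after ">>>" as a command line: name --argument value ..., lists and objects as JSON in quotes. step_arm: Moves the arm, as the interface text tells. Its arguments: {"type":"object","properties":{"commands":{"type":"array","items":{"type":"array"}},"gripper":{"type":"number"},"force":{"type":"number"}},"required":["commands"]}

```bash
mkdir -p pics; ls; python3 - <<'E'
from rig import ctrl,capture,ticket
import cv2
s=ctrl.sense();print({k:s[k] for k in('time_s','eef_pos','ee_rot','force','grip_width')})
for n in('scene','top'):
    c=capture(n);cv2.imwrite(f'pics/{n}0.png',c['image']);print(n,{k:v for k,v in c.items() if k!='image'})
E
```

```text
pics
{'time_s': 0.0, 'eef_pos': array([149.90974574, 502.8884323 , 241.73509303]), 'ee_rot': array([ 0.69952538,  0.10166423,  0.699869  , -0.10252802]), 'force': array([ 0.28981887,  0.4780386 , -0.11004464]), 'grip_width': 0.9995421829593708}
scene {'fov_y': 46.20420920622148, 'cx': 313.2557898785794, 'cy': 236.87028230937696, 'origin': array([1089.09444329,  136.37784667,  993.35534125]), 'orientation': array([-0.17298024,  0.5917457 ,  0.7565368 , -0.21809845])}
top {'fov_y': 57.74448869363752, 'cx': 314.73749756582737, 'cy': 240.0341543033918, 'origin': array([363.79200188,   2.15666485, 875.40787177]), 'orientation': array([ 0.06957608, -0.69981192,  0.70808379, -0.06355938])}
```

View pics/scene0.png

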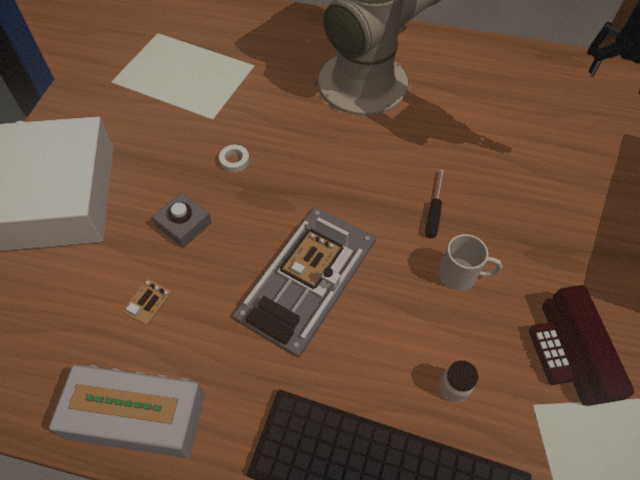

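View pics/top0.png

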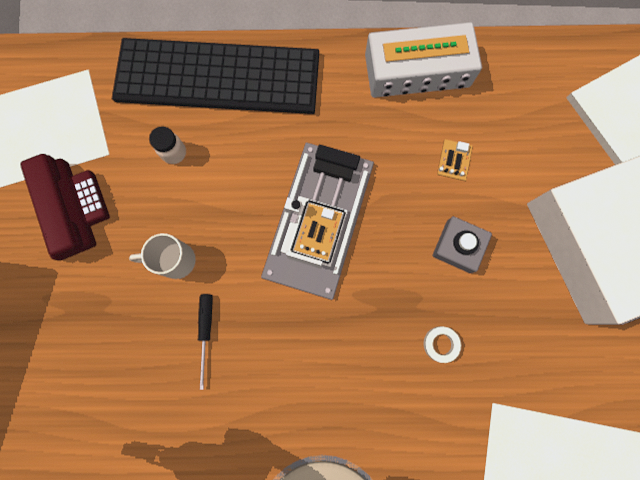

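The top view shows the jig's open front facing the robot (corners near px 263,280 and 335,298), with the black rear block near (337,163). The start box is on the right, with its button near (467,242). I'll zoom in to find the exact features.

```bash
cat > h.py <<'E'
import numpy as np,cv2
from scipy.spatial.transform import Rotation as R
def cam(c):
    q=np.array(c['orientation']);f=c['image'].shape[0]/2/np.tan(np.radians(c['fov_y']/2))
    return R.from_quat(q[[1,2,3,0]]).as_matrix(),f
def ray(c,u,v,z):
    M,f=cam(c);d=M@np.array([(u-c['cx'])/f,(v-c['cy'])/f,1]);o=np.array(c['origin']);return o+d*(z-o[2])/d[2]
def proj(c,p):
    M,f=cam(c);x=M.T@(np.array(p)-c['origin']);return f*x[0]/x[2]+c['cx'],f*x[1]/x[2]+c['cy']
E
python3 - <<'E'
from rig import capture
from h import *
import pickle
C={n:capture(n) for n in('scene','top')};pickle.dump(C,open('C.pkl','wb'))
t=C['top']['image'];s=C['scene']['image']
cv2.imwrite('pics/topz.png',cv2.resize(t[135:305,250:390],None,fx=3.5,fy=3.5,interpolation=cv2.INTER_CUBIC))
cv2.imwrite('pics/scz.png',cv2.resize(s[200:360,225:385],None,fx=3.7,fy=3.7,interpolation=cv2.INTER_CUBIC))
E
```

```text
(no output)
```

View pics/topz.png

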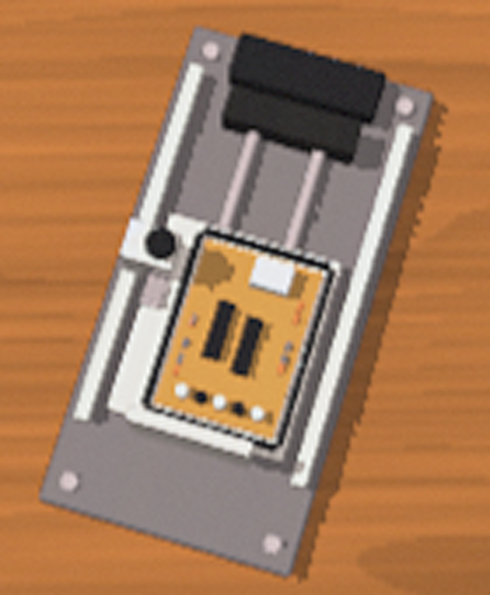

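View pics/scz.png

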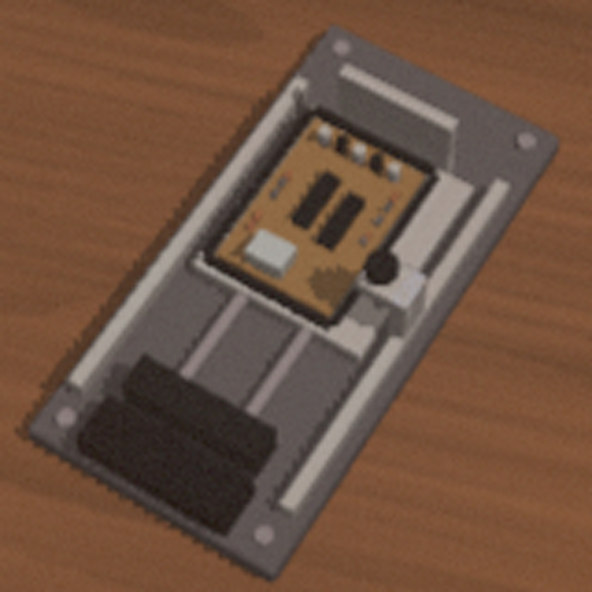

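```bash
python3 - <<'E'
from h import *
import pickle
C=pickle.load(open('C.pkl','rb'))
names=['FL','FR','RL','RR']
Z={'top':([(40,500),(292,577),(195,27),(433,93)],3.5,250,135),'scene':([(557,137),(333,27),(273,578),(28,437)],3.7,225,200)}
jig={}
for n,(P,k,ox,oy) in Z.items():
    c=C[n];W=np.array([ray(c,ox+(x+.5)/k-.5,oy+(y+.5)/k-.5,15) for x,y in P]);
    FL,FR,RL,RR=W
    d=(RL+RR-FL-FR)/2;ctr=W.mean(0);yaw=np.arctan2(d[1],d[0])
    dy=(FL+RL-FR-RR)/2
    print(n,W.round(1)[:,:2].tolist(),'ctr',ctr.round(1),'len',np.linalg.norm(d),'wid',np.linalg.norm(dy),'yaw',yaw,np.arctan2(-dy[0],dy[1]))
    # push plate top edge checks
    jig[n]=(ctr,yaw)
# push plate in both: top: upper edge (135,412)-(255,452) zoom?; scene top edge front (343,72)-(455,127)
for n,P in(('top',[(130,417),(252,452)]),('scene',[(343,68),(455,122)])):
    _,k,ox,oy=Z[n]
    ctr,yaw=jig[n]
    for x,y in P:
        p=ray(C[n],ox+x/k,oy+y/k,68)-ctr;print(n,'plate top in jig',(p[0]*np.cos(yaw)+p[1]*np.sin(yaw)).round(1),(-p[0]*np.sin(yaw)+p[1]*np.cos(yaw)).round(1))
# button
for n,box in(('top',(430,210,500,280)),('scene',(145,190,215,250))):
    c=C[n];x0,y0,x1,y1=box;im=c['image'][y0:y1,x0:x1]
    m=(im.min(2)>(175 if n=='top' else 140)).astype(np.uint8)
    k,l,st,ce=cv2.connectedComponentsWithStats(m);i=1+st[1:,4].argmax()
    u,v=ce[i]+[x0,y0];print(n,'button px',u,v,st[i],ray(c,u,v,61).round(1))
    cv2.imwrite(f'pics/box_{n}.png',cv2.resize(im,None,fx=6,fy=6,interpolation=cv2.INTER_CUBIC))
E
```

```text
top [[453.8, 115.8], [408.9, -26.0], [737.4, 26.1], [693.5, -115.2]] ctr [5.734e+02 2.000e-01 1.500e+01] len 297.8712552759332 wid 148.36954876196475 yaw -0.3050444893942758 -0.3037601581533712
scene [[455.9, 114.9], [413.3, -23.9], [741.8, 26.5], [699.4, -113.7]] ctr [577.6   1.   15. ] len 299.57809918273404 wid 145.83275284004927 yaw -0.3019655719348897 -0.29586850817288324
top plate top in jig -96.1 32.8
top plate top in jig -95.3 -35.3
scene plate top in jig -96.4 -33.8
scene plate top in jig -97.6 34.5
top button px 467.82089552238807 240.83582089552237 [ 30  23  16  16 201] [ 514.  -282.2   61. ]
scene button px 178.29133858267716 208.1496062992126 [ 27  13  14  11 127] [ 514.9 -283.5   61. ]
```

View pics/box_top.png

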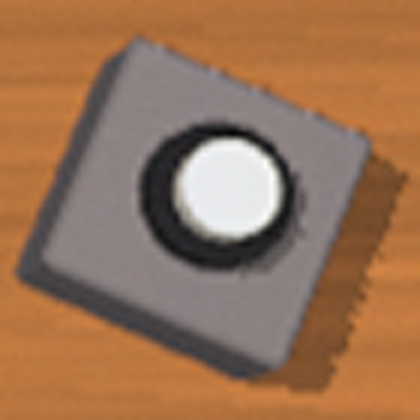

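```bash
python3 - <<'E'
from rig import ctrl
from h import *
s=ctrl.sense();q=s['ee_rot'];M=R.from_quat(q[[1,2,3,0]]).as_matrix();print(M.round(3))
print('y-axis angle deg',np.degrees(np.arctan2(M[1,1],M[0,1])), 'jig y deg',90-np.degrees(.303))
d=np.array([np.cos(.303),-np.sin(.303)])
for a in(-150,-109,-98-11+45): print(a,(np.array([575.5,.6])+a*d).round(1))
E
```

```text
[[-0.     0.286  0.958]
 [-0.001  0.958 -0.286]
 [-1.    -0.001 -0.   ]]
y-axis angle deg 73.39485604864313 jig y deg 72.63937880753606
-150 [432.3  45.4]
-109 [471.5  33.1]
-64 [514.4  19.7]
```

>>> step_arm --commands '[[[0.6,-1,0],0],[[0.6,-1,0],0],[[0.6,-1,0],0],[[0.6,-1,0],0],[[0.6,-1,0],0]]' --gripper 1

```text
time_s: 0.7
eef_pos: [270.4, 301.5, 242.3]
ee_rot: [0.7, 0.102, 0.7, -0.102]
force: [-0.0, 0.5, 0.4]
grip_width: 0.14
```

>>> step_arm --commands '[[[0.6,-0.9,0],0],[[0.6,-0.9,0],0],[[0.6,-0.9,0],0],[[0.6,-0.9,0],0],[[0.6,-0.9,0],0]]'

```text
time_s: 1.2
eef_pos: [390.7, 121.4, 242.4]
ee_rot: [0.7, 0.102, 0.7, -0.102]
force: [1.2, 0.7, 0.4]
grip_width: -0.003
```

>>> step_arm --commands '[[[0.5,-1,0],0],[[0.5,-0.9,0],0],[[0,0,-0.5],0],[[0,0,-1],0],[[0,0,0],0]]'

```text
time_s: 1.7
eef_pos: [427.8, 47.2, 178.9]
ee_rot: [0.697, 0.102, 0.703, -0.102]
force: [-0.7, 0.3, 1.5]
grip_width: -0.002
```

>>> step_arm --commands '[[[0,0,-1],0],[[0,0,-1],0],[[0,0,-0.9],0],[[0,0,-0.3],0],[[0,0,0],0]]'

```text
time_s: 2.2
eef_pos: [429.9, 47.3, 54.1]
ee_rot: [0.699, 0.102, 0.7, -0.102]
force: [-0.6, 0.2, 1.3]
grip_width: 0.002
```

```bash
python3 - <<'E'
from rig import ctrl,capture
from h import *
s=ctrl.sense();print(s['eef_pos'],s['force'])
c=capture('scene');cv2.imwrite('pics/s1.png',cv2.resize(c['image'][120:360,200:440],None,fx=2.5,fy=2.5,interpolation=cv2.INTER_CUBIC))
E
```

```text
[429.94639754  47.31682966  54.13882723] [-0.58431722  0.19550435  1.33311236]
```

View pics/s1.png

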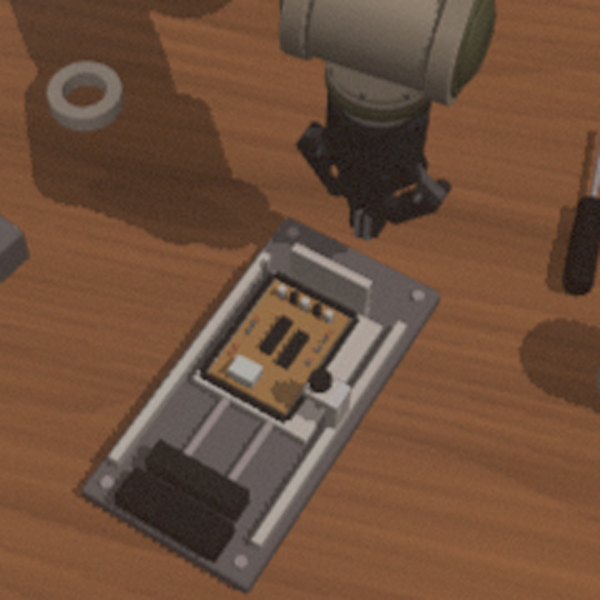

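Fingertips at crop px (362,230) are centred in front of the push plate (crop px 330,275). I'll approach the plate.

>>> step_arm --commands '[[[0.4,-0.12,-0.12],0],[[0.4,-0.13,0],0],[[0.2,-0.06,0],0],[[0.1,-0.03,0],0]]'

```text
time_s: 2.65
eef_pos: [474.6, 33.5, 50.7]
ee_rot: [0.7, 0.102, 0.699, -0.102]
force: [-3.9, 1.0, 2.6]
grip_width: 0.004
```

>>> step_arm --commands '[[[0.35,-0.11,0],0],[[0.35,-0.11,0],0],[[0.35,-0.11,0],0],[[0,0,0],0]]'

```text
time_s: 3.05
eef_pos: [516.2, 20.2, 50.0]
ee_rot: [0.7, 0.102, 0.7, -0.102]
force: [-5.4, 0.8, 4.3]
grip_width: 0.003
```

```bash
python3 - <<'E'
from rig import ctrl,capture
from h import *
s=ctrl.sense();print(s['eef_pos'],s['force'])
c=capture('scene');cv2.imwrite('pics/s2.png',cv2.resize(c['image'][180:360,220:400],None,fx=3.3,fy=3.3,interpolation=cv2.INTER_CUBIC))
E
```

```text
[516.24063767  20.22241277  50.01137444] [-5.39241467  0.76385001  4.26251681]
```

View pics/s2.png

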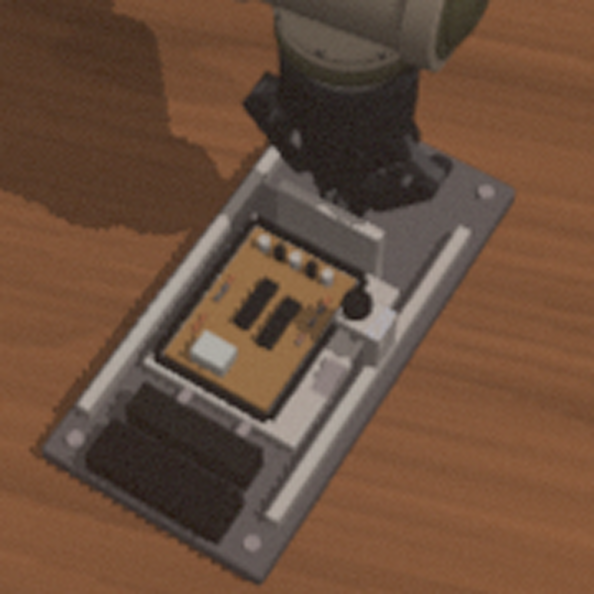

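The sled is pushed in about 46 mm by TCP travel, and the ramp block has passed the bracket. Next I let it go.

>>> step_arm --commands '[[[-0.95,0.3,0],0],[[-0.95,0.3,0],0],[[0,0,0],0],[[0,0,0],0]]'

```text
time_s: 3.5
eef_pos: [440.0, 44.5, 50.2]
ee_rot: [0.7, 0.102, 0.699, -0.102]
force: [1.1, 1.1, 1.2]
grip_width: 0.002
```

```bash
python3 - <<'E'
from rig import ctrl,capture
from h import *
s=ctrl.sense();print(s['eef_pos'],s['force'])
c=capture('scene');cv2.imwrite('pics/s3.png',cv2.resize(c['image'][180:360,220:400],None,fx=3.3,fy=3.3,interpolation=cv2.INTER_CUBIC))
E
```

```text
[440.0400411   44.54948982  50.18027824] [1.06150862 1.13682879 1.2002771 ]
```

View pics/s3.png

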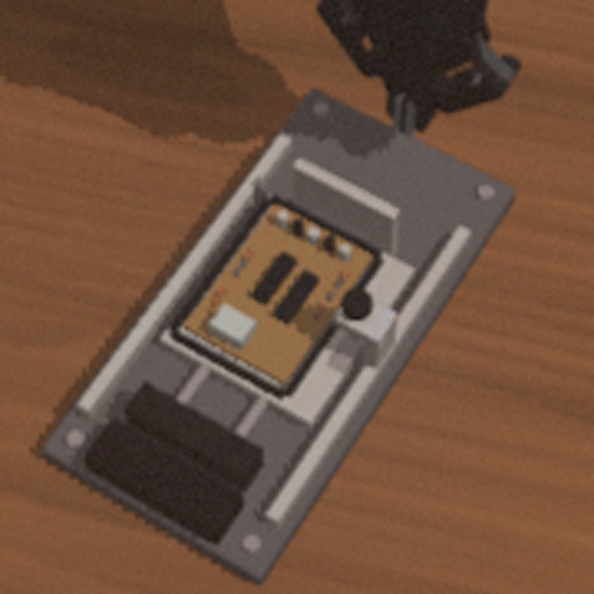

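```bash
python3 - <<'E'
from rig import ctrl,capture
from h import *
c=capture('scene');cv2.imwrite('pics/s4.png',cv2.resize(c['image'][180:360,220:400],None,fx=3.3,fy=3.3,interpolation=cv2.INTER_CUBIC))
cv2.imwrite('pics/s4.png',c['image'][180:360,220:400])
ctr=np.array([577.6,1,0]);yaw=-.302
for x,y in((297,159),(398,211)):
    p=ray(c,220+x/3.3,180+y/3.3,68)-ctr;print((p[0]*np.cos(yaw)+p[1]*np.sin(yaw)).round(1),(-p[0]*np.sin(yaw)+p[1]*np.cos(yaw)).round(1))
a=cv2.imread('pics/s3.png');b=cv2.resize(c['image'][180:360,220:400],None,fx=3.3,fy=3.3,interpolation=cv2.INTER_CUBIC)
print(cv2.absdiff(a,b)[100:].max(),ctrl.sense()['time_s'])
E
```

```text
-68.6 -34.8
-68.3 34.6
32 3.6
```

The plate's top edge moved from about -97 to -68.5 in jig x, so the sled is at about 29 mm: caught and stationary. Next is the button.

>>> step_arm --commands '[[[0,0,1],0],[[0,0,1],0],[[0.2,-0.9,0.5],0],[[0.2,-0.9,0],0],[[0.2,-0.9,0],0]]'

```text
time_s: 4.1
eef_pos: [465.3, -65.5, 150.6]
ee_rot: [0.701, 0.102, 0.699, -0.102]
force: [0.4, 0.1, -0.5]
grip_width: 0.003
```

>>> step_arm --commands '[[[0.2,-0.9,0],0],[[0.2,-0.9,0],0],[[0.2,-0.9,0],0],[[0.2,-0.9,0],0],[[0.2,-0.9,0],0]]'

```text
time_s: 4.6
eef_pos: [504.7, -246.0, 149.6]
ee_rot: [0.7, 0.102, 0.699, -0.102]
force: [0.3, -0.7, -0.1]
grip_width: -0.001
```

>>> step_arm --commands '[[[0.2,-0.9,0],0],[[0,0,0],0],[[0,0,0],0]]'

```text
time_s: 4.9
eef_pos: [512.1, -280.4, 149.1]
ee_rot: [0.7, 0.103, 0.7, -0.102]
force: [0.1, 0.2, -0.1]
grip_width: -0.002
```

>>> step_arm --commands '[[[0.06,-0.06,-0.7],0],[[0,0,-0.7],0],[[0,0,-0.3],0],[[0,0,0],0]]'

```text
time_s: 5.3
eef_pos: [514.0, -281.0, 80.4]
ee_rot: [0.699, 0.102, 0.701, -0.101]
force: [1.0, -0.8, 0.6]
grip_width: 0.0
```

```bash
python3 - <<'E'
from rig import ctrl,capture
from h import *
s=ctrl.sense();print(s['eef_pos'],s['force'])
c=capture('scene');cv2.imwrite('pics/s5.png',cv2.resize(c['image'][130:330,120:320],None,fx=3,fy=3,interpolation=cv2.INTER_CUBIC))
E
```

```text
[ 514.0373266  -280.98868971   80.39587414] [ 1.03215687 -0.83390845  0.57691895]
```

View pics/s5.png

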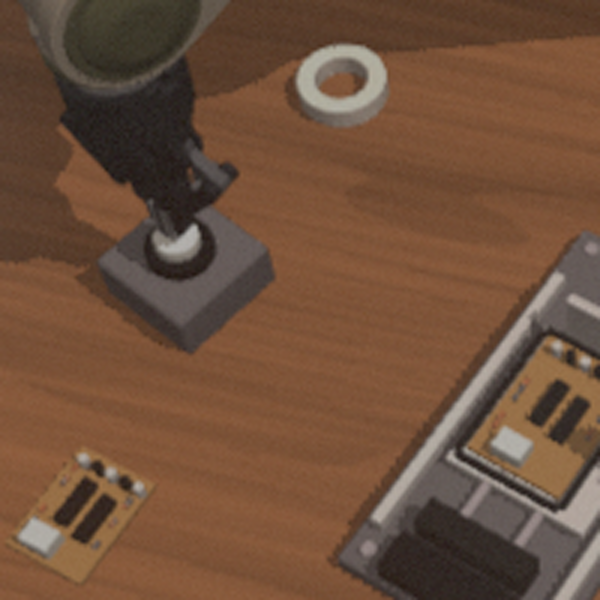

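The fingertips are over the white button (crop px 178,238). I'll press it in small steps.

>>> step_arm --commands '[[[0,0,-0.15],0],[[0,0,-0.1],0],[[0,0,-0.05],0],[[0,0,0],0]]'

```text
time_s: 5.75
eef_pos: [514.9, -282.3, 70.0]
ee_rot: [0.7, 0.102, 0.699, -0.102]
force: [0.9, 0.8, 2.4]
grip_width: 0.001
```

>>> step_arm --commands '[[[0,0,-0.05],0],[[0,0,-0.05],0],[[0,0,0],0]]'

```text
time_s: 6.05
eef_pos: [514.9, -282.3, 66.9]
ee_rot: [0.7, 0.102, 0.699, -0.102]
force: [-1.1, 1.9, 13.6]
grip_width: -0.0
```

Force jumped to 13.6 N at about 6 mm below first contact, so the button has bottomed out. I'll hold briefly and release.

>>> step_arm --commands '[[[0,0,0],0],[[0,0,0.3],0],[[0,0,0.7],0],[[0,0,1],0],[[0,0,0],0]]'

```text
time_s: 6.55
eef_pos: [515.8, -283.4, 150.5]
ee_rot: [0.702, 0.101, 0.697, -0.104]
force: [-0.0, -1.4, -0.7]
grip_width: -0.002
```

>>> step_arm --commands '[[[-1,0.3,0.5],0],[[-1,0.3,0.3],0],[[-1,0.3,0],0],[[0,0,0],0],[[0,0,0],0]]'

```text
time_s: 7.05
eef_pos: [394.1, -246.1, 177.6]
ee_rot: [0.7, 0.102, 0.7, -0.102]
force: [1.2, -0.0, 0.5]
grip_width: -0.002
```

```bash
python3 - <<'E'
from rig import ctrl,capture
from h import *
s=ctrl.sense();print(s['time_s'],s['eef_pos'],s['force'])
c=capture('scene');cv2.imwrite('pics/s6.png',c['image'])
d=cv2.absdiff(c['image'],cv2.imread('pics/scene0.png'))
t=capture('top');cv2.imwrite('pics/t6.png',t['image'])
a=cv2.imread('pics/s4.png');print('sled region diff vs latched',cv2.absdiff(c['image'][180:360,220:400],a)[20:].max())
for n,cc,box,th in(('top',t,(430,210,500,280),175),('scene',c,(145,190,215,250),140)):
    x0,y0,x1,y1=box;im=cc['image'][y0:y1,x0:x1]
    k,l,st,ce=cv2.connectedComponentsWithStats((im.min(2)>th).astype(np.uint8));i=1+st[1:,4].argmax();u,v=ce[i]+[x0,y0];print(n,u,v,st[i,4],ray(cc,u,v,61).round(1))
E
```

```text
7.05 [ 394.08279858 -246.11950976  177.58589087] [ 1.22378581 -0.04601297  0.54745292]
sled region diff vs latched 95
top 467.82089552238807 240.83582089552237 201 [ 514.  -282.2   61. ]
scene 178.21167883211677 208.26277372262774 137 [ 515.2 -283.5   61. ]
```

View pics/s6.png

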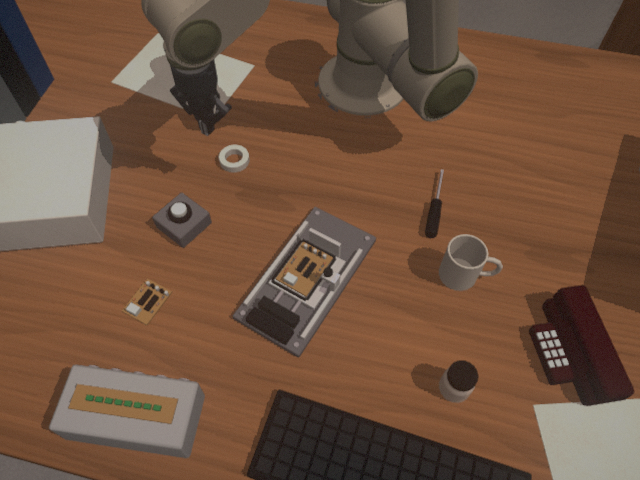

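The sled is still at mid position, with its plate edge at about px (310,228)–(340,244). The start box and button are at their starting pixels, and the other things look unmoved. The 95 difference in the sled region is probably the fingers and their shadow leaving the frame, so I'll check the sled and board only, then hand in.

```bash
python3 - <<'E'
from rig import ctrl,ticket
import cv2
d=cv2.absdiff(cv2.imread('pics/s6.png')[180:360,220:400],cv2.imread('pics/s4.png')).max(2)
print('sled+board area',d[65:125,50:130].max(), d[65:125,50:130].mean(),'plate edge',d[48:65,88:125].max())
print(ticket.finish_job())
E
```

```text
sled+board area 12 3.0189583333333334 plate edge 9
the job is handed in; nothing more can be done
None
```

The sled is docked at mid position, the start button has been pressed and released, and the job is handed in. It took about 7 s of the 40 s allowed. No verdict was reported.

- **Sled:** I pushed it with closed fingertips on the push plate to about 46 mm, then backed off. It sprang back and stayed at about 29 mm, measured from the plate's top edge moving from −97 to −68.5 mm in jig x.
- **Button:** I pressed it about 6 mm, until the force rose to 13.6 N as it bottomed out. Then I released it and moved the arm clear.
- **Final pictures:**
  - The sled and board look the same as just after latching, with pixel differences of 12 or less.
  - The start box's button is at the same place and height in both views as at the start.
  - The bystanders look unmoved by eye.
- **Disagreement:** A first picture comparison over a wider area showed a difference of 95. I put that down to the fingers and their shadow having left the frame. The narrower sled and board check was clean.
- **Not measured:** I did not read the pin height directly. I inferred it is down because the sled stays held at mid position.

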